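Click the photometer's filter turret round to the red filter and start the reading

ROBOT

A 6-joint arm with a two-finger parallel gripper is mounted at the origin on a cart in front of the work surface, level with it; the furniture and walls round the work are solid. World frame = base frame: x ahead of the robot, y to its left, z up, the work surface at z = 0. Lengths are in m, angles in rad, forces in N, time in s.
With the tool pointing down it reaches from about 0.375 to 0.975 m from the base axis. Payload 3.8 kg.
Tool frame: the origin (TCP) lies midway between the tips of the shut fingers; the grasp point (between the pads) lies 19 mm behind it; x points along the fingers, y is the direction in which the jaws open and shut, and the axes are right-handed (so a half turn about x gives the same grasp; the last joint's range is limited). The gripper opens to 85 mm and grips with 20 to 120 N. Pads are 22 mm wide; open, the fingers measure 114 mm over their backs; the gripper's body (76 mm by 85 mm) begins 54 mm behind the grasp point. The pads swing forward as they close: fully open they stand 13 mm farther back than shut.
Start: joints at [1.124, 0.264, 1.604, -0, 1.274, -0.037], TCP at [0.269, 0.619, 0.231] pointing down, gripper open.
Joint ranges: [-2.63, 2.63], [-0.94, 2.18], [0.31, 2.57], [-1.31, 4.45], [0, 2.66], [-2.55, 2.55]. Speed limits (rad/s): [2.57, 2.57, 3.14, 3.14, 3.14, 3.14].

INTERFACE

Orientations are given as a rotation vector (axis times angle).
In Python, from workcell import read_state, read_camera, get_calibration, finish_job gives the robot as it stands. The module is installed in compiled form; this text tells all that it offers.
- The arm moves only by the shell command python3 -m creep 'ROWS' [FORCE]. ROWS is JSON, a list of rows, each a list of 3 entries, a list of its own where there are three numbers: the closure in counts, from 0 (fully open) to 255 (shut), then the shift along the world's x, y, z in mm, then the turn about the world's z in rad. In form: [[hand, [tx, ty, tz], spin], ...]. A call has exactly 8 rows; each row shifts and turns the commanded pose from where the row before left it; what a row does not reach is not made up. A row lasts 1/12 s, in which the tool goes at most 41.7 mm and 7.16 degrees, less where a joint would pass 70% of its speed; a pose out of reach is approached as far as the arm can. A call is refused whole if a number of a shift passes 41.7 or a number of a turn 0.125, either way. A call with a gripper value outside its range is refused whole. The fingers move at their own pace and stop on an object; FORCE is the grip in N (left out, the last holds). Time passes only in rows, so rows that do not move let the fingers close, or fill a call up. It gives the time, the measured TCP pose, the force and the opening at its end, in the units of the state.
- read_state(): the state, without advancing time (a new reading comes with each control period).
- read_camera(name): name is "scene" or "side" or "wrist"; returns (picture, depth): 480x640x3 uint8, blue, green, red; 480x640 float32, m along the optical axis (not along the pixel's ray), 0 where there is no reading.
- get_calibration(name): a dict with "K" (3x3 intrinsics, pixels), "eye" and "orientation" of the camera in the world. Camera axes: x right, y down, z forward; pixel columns grow to the right and rows downward; lengths in m; the calibration is good to about 2 mm. A picture is of the moment at which its call begins: read the wrist's pose just before it. get_calibration takes no time and is no camera call; for the wrist camera it gives the pose at the moment of the call.
- finish_job(): hands the job in, once; it reports no verdict.
The state is a dict: "time": time; "q": joint angles; "joint_vel": joint speeds; "joint_torque": joint torques, N m; "tool_pos": TCP position; "tcp_rot": TCP orientation; "wrist_force": force on the tool from outside, world axes, zero at the start; "torque": the same for the moment, N m; "width": opening from 0.0 (shut) to 1.0 (fully open).
Only numpy, scipy, OpenCV 4.12 (cv2) and the standard library are available. Lean on these libraries where they do the work, as an engineer would, in place of code of your own. Each camera call takes 0.05 s, during which the arm holds its last target.

TASK

Select the red filter on the photometer: push the turret's knob gently down to unlock it (never with more than about 12 N), turn it clockwise click by click (two to four clicks) until the red filter stands at the white pointer, without going past it, and let the knob spring up so that it locks there. Then let go of it, press the green button fully down and release it. Leave the vial, the two bottles and the dish where they are.

Things in the scene. Friction and masses are not known exactly. Their poses are not given: they have to be found in the camera images.
- photometer: White bench instrument, fixed, 190 (x) x 270 (y) x 55 mm high: turret on its left half, grey panel with green button and vial collar on its right. Origin: centre of its underside; x to its back, y to its left, z up.
- turret_axis (a point): Point on the turret's vertical axis, level with the housing top. Round it stands an dark steel drum, 117 mm in diameter, of unmeasured height: its rim is 0 to 24 mm above this point. In it is the black turret disc, 106 mm in diameter, its flat top 10 mm over the rim (10 to 34 mm above this point: feel for it), with a low grey round knob on it, 38 mm in diameter, 9 mm high.
- pointer (a point): Inner end of the black line on the housing top that leads to the white pointer on the drum's rim, at the front (-x) side of the turret, 64 mm from its axis. On the disc are twelve round filter windows, 14 mm in diameter, 42 mm from the axis: one red, one blue, one green, one yellow, eight grey.
- turret (a joint): Turning of the turret with its knob, rad, growing clockwise seen from above. 0: red filter at the pointer. Locks every 30 degrees (0.524 rad) with about 0.03 rad play each way; starts 2, 3 or 4 clicks before 0 (about -1.05, -1.57 or -2.09), locked, or seldom perched on the cam between two clicks; stops at -2.9 and 1.0. Let up, it rolls off the cam into the nearest lock position.
- plunger (a joint): How far the turret's knob and disc are pushed down together, m: 0 up and locked. The spring takes about 4 N to start and 0.8 N more per mm. Down less than about 2 mm the turret stays locked; from 4 mm (7 N) it can be turned over a roof-shaped cam from one lock position to the next; from 7.5 mm (10 N) it turns freely. More than 10 mm (12 N) overstrains it.
- read_button_top (a point): Centre of the top of the green round button, 24 mm in diameter, on the panel; z up. It is pressed down 6 mm against a spring (5 N fully down).
- read_button (a joint): Travel of the button, m: 0 up, 0.006 fully down; springs back.
- vial: Small brown vial with red cap, 23 mm in diameter, 46 mm high, standing loose on the panel in a black collar (18 mm high); origin at the centre of its underside. Leave alone.
- dropper: White dropper bottle, 32 mm in diameter, 76 mm high, standing left of the photometer; origin at the centre of its underside. Leave alone.
- buffer: White bottle with blue cap, 55 mm in diameter, 100 mm high, standing right of the photometer; origin at the centre of its underside. Leave alone.
- petri: Closed petri dish, 91 mm in diameter, 15 mm high, lying in front of the photometer; origin at the centre of its underside. Leave alone.

How it is judged:
On the way, in this order (a step that is already met when the one before it is completed fails the run):
1. the red filter is at the pointer, the turret locked there and let go (value of joint turret between -0.07 and 0.07 rad and value of joint plunger below 0.0015 m and contact force between the fingers and photometer below 0.3 N), for 0.3 s.
2. the green button is pressed fully down (value of joint read_button above 0.0045 m), for 0.05 s.
At the end, for the whole second after the job is handed in: The turret is up (less than 1.5 mm down) and locked with the red filter at the pointer (within 0.07 rad), the button is up again (less than 1 mm pressed) after having been pressed down at least 4.5 mm, and the vial stands upright in its collar (value of joint turret between -0.07 and 0.07 rad and value of joint plunger below 0.0015 m and value of joint read_button below 0.001 m and angle between vial's own z axis and vertical below 0.15 rad); the robot touches nothing.
It fails at once if the turret goes past the red filter (more than 0.3 rad beyond it) (value of joint turret above 0.3 rad).
It fails at once if the button is pressed before the red filter is at the pointer (value of joint read_button above 0.003 m and value of joint turret below -0.1 rad).
It fails at once if the turret is pushed down too hard (over 12 N, more than 10 mm) (value of joint plunger above 0.01 m).
It fails at once if vial, bottle or dish moved more than 15 mm (distance of any of vial, dropper, buffer, petri from where it was at the start of the episode above 0.015 m).
It also fails if it takes over 64 s, if anything falls off the work surface, if the arm or the gripper's body presses on something with over 40 N, if the wrist force passes 120 N, or if a joint passes its speed limit or range.

## Working session

There is one attempt and no reset: what is moved stays moved. The work goes in short steps, Python scripts to look and compute and a shell command to move; the robot and the scene stay as the last step left them, time stands still between calls to the robot, and variables do not carry over. Pictures are saved under pics/ and viewed, and the job is handed in when it is done.

```bash
mkdir -p pics
python3 - <<'E'
from workcell import *
import cv2,numpy as np
s=read_state();print(s)
for n in ["scene","side","wrist"]:
    c=get_calibration(n);print(n,c)
    p,d=read_camera(n);cv2.imwrite(f"pics/{n}0.png",p);np.save(f"pics/{n}0d.npy",d);np.save(f"pics/{n}0p.npy",p)
    np.savez(f"pics/{n}0c.npz",**{k:np.array(v) for k,v in c.items()})
E
```

```text
{'time': 0.0, 'q': array([ 1.12413001e+00,  2.64799709e-01,  1.60535822e+00, -1.27233636e-05,
        1.27369881e+00, -3.68803567e-02]), 'joint_vel': array([ 0.00049709, -0.00018504,  0.00155638,  0.00025432,  0.00268806,
        0.00109806]), 'joint_torque': array([ 3.86879196e-05, -5.15098965e+01, -3.67318583e+01, -2.68506437e-04,
        1.28184340e-02,  7.08554239e-06]), 'tool_pos': array([0.26860945, 0.618464  , 0.22993917]), 'tcp_rot': array([ 0.31971884,  1.54732228, -0.32319654]), 'wrist_force': array([-0.23087723,  0.8156622 , -0.28921529]), 'torque': array([-0.01569706,  0.00748667, -0.05234094]), 'width': 0.9994555488546433}
scene {'K': array([[464.75474748,   0.        , 318.19577456],
       [  0.        , 464.75474748, 232.16826135],
       [  0.        ,   0.        ,   1.        ]]), 'eye': array([ 0.03425057, -0.43762343,  0.55719954]), 'orientation': array([-2.03129852,  0.91784654, -0.45332649])}
side {'K': array([[432.99090684,   0.        , 324.51132275],
       [  0.        , 432.99090684, 231.29924581],
       [  0.        ,   0.        ,   1.        ]]), 'eye': array([ 0.22491383, -0.72848876,  0.63413903]), 'orientation': array([-2.11743769,  0.47910346, -0.24851028])}
wrist {'K': array([[391.50569069,   0.        , 318.44419476],
       [  0.        , 391.50569069, 238.10672933],
       [  0.        ,   0.        ,   1.        ]]), 'eye': array([0.19218111, 0.65213399, 0.37244963]), 'orientation': array([2.38430695, 1.565745  , 0.2590076 ])}
```

View pics/scene0.png

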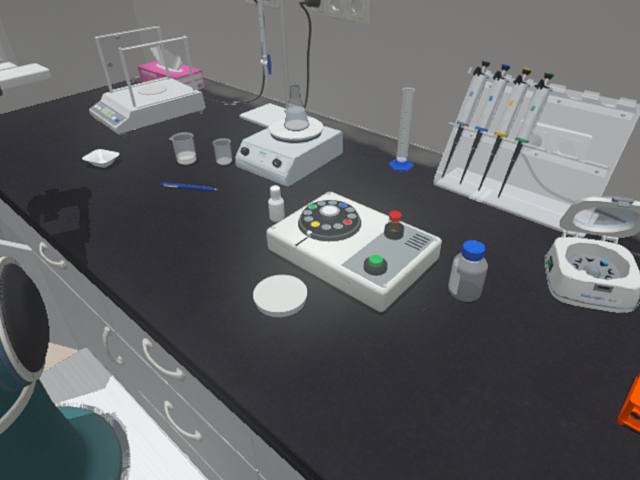

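View pics/side0.png

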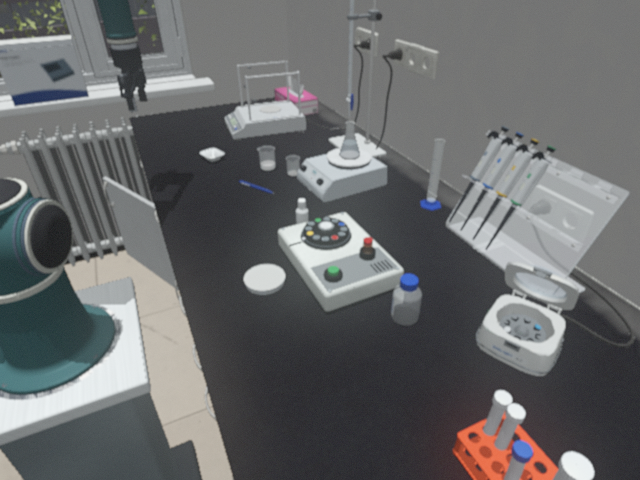

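View pics/wrist0.png

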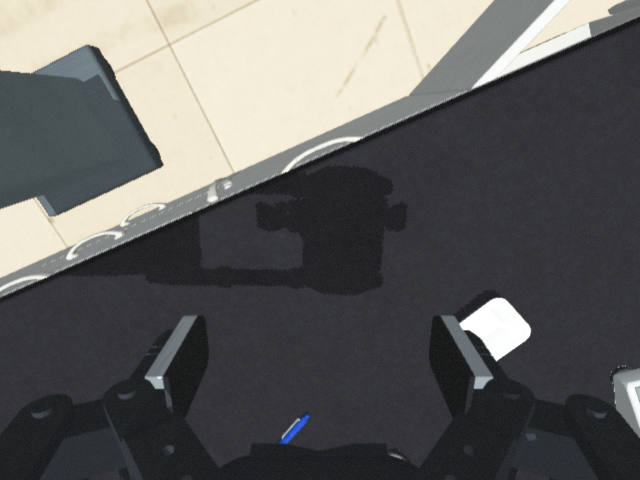

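Scene view: photometer at about (350,250), with the turret at (330,218), button at (376,262), vial at (394,225), dish at (280,295), dropper at (276,205) and buffer at (468,272). I'll zoom in and measure.

```bash
cat > h.py <<'E'
import numpy as np,cv2
from scipy.spatial.transform import Rotation as R
def load(n):
    c=np.load(f"pics/{n}c.npz");return np.load(f"pics/{n}p.npy"),np.load(f"pics/{n}d.npy"),c
def cloud(d,c):
    v,u=np.mgrid[:480,:640];K=c["K"]
    P=np.stack([(u-K[0,2])/K[0,0]*d,(v-K[1,2])/K[1,1]*d,d],-1)
    return P@R.from_rotvec(c["orientation"]).as_matrix().T+c["eye"]
def onplane(u,v,z,c):
    K=c["K"];r=R.from_rotvec(c["orientation"]).as_matrix()@np.array([(u-K[0,2])/K[0,0],(v-K[1,2])/K[1,1],1.])
    return c["eye"]+r*(z-c["eye"][2])/r[2]
def proj(p,c):
    q=R.from_rotvec(c["orientation"]).as_matrix().T@(np.asarray(p)-c["eye"]);q=c["K"]@q;return q[:2]/q[2]
E
python3 - <<'E'
from h import *
for n,(x,y,w,h) in {"scene0":(250,180,200,150),"side0":(240,190,200,150)}.items():
    p,d,c=load(n);cv2.imwrite(f"pics/{n}z.png",cv2.resize(p[y:y+h,x:x+w],None,fx=4,fy=4,interpolation=cv2.INTER_CUBIC))
    P=cloud(d,c)
    for u,v in ([(376,260),(330,211),(307,237),(280,240),(280,295),(276,190),(473,250),(395,215),(410,260),(360,205),(300,208),(320,232)] if n=="scene0" else [(333,272),(326,226),(265,278),(302,205),(409,283),(368,243),(345,270)]):
        print(n,u,v,P[v-1:v+2,u-1:u+2].reshape(-1,3).mean(0).round(4),d[v,u])
E
```

```text
scene0 376 260 [ 0.5312 -0.1103  0.0791] 0.7562102
scene0 330 211 [0.5857 0.035  0.0859] 0.863763
scene0 307 237 [0.5256 0.0387 0.0576] 0.84633565
scene0 280 240 [0.4934 0.0766 0.0506] 0.85440356
scene0 280 295 [ 0.4145 -0.001   0.0172] 0.7818814
scene0 276 190 [0.5845 0.179  0.0768] 0.94738245
scene0 473 250 [ 0.6284 -0.2271  0.1017] 0.73729104
scene0 395 215 [ 0.6312 -0.0771  0.1023] 0.82037073
scene0 410 260 [ 0.5905 -0.1395  0.0582] 0.7885777
scene0 360 205 [0.6915 0.0443 0.0446] 0.93559104
scene0 300 208 [0.6433 0.1711 0.008 ] 1.0274342
scene0 320 232 [0.539  0.0186 0.0709] 0.83680147
side0 333 272 [ 0.5312 -0.1148  0.0758] 0.87980014
side0 326 226 [0.5876 0.0366 0.0826] 1.0108573
side0 265 278 [ 0.3981 -0.0819  0.0837] 0.96221465
side0 302 205 [0.5855 0.1772 0.0658] 1.1239306
side0 409 283 [ 0.6322 -0.2326  0.0999] 0.8134041
side0 368 243 [ 0.5843 -0.1558  0.1578] 0.9223574
side0 345 270 [ 0.5674 -0.0989  0.0567] 0.91691583
```

```bash
ls pics
```

```text
scene0.png
scene0c.npz
scene0d.npy
scene0p.npy
scene0z.png
side0.png
side0c.npz
side0d.npy
side0p.npy
side0z.png
wrist0.png
wrist0c.npz
wrist0d.npy
wrist0p.npy
```

View pics/scene0z.png

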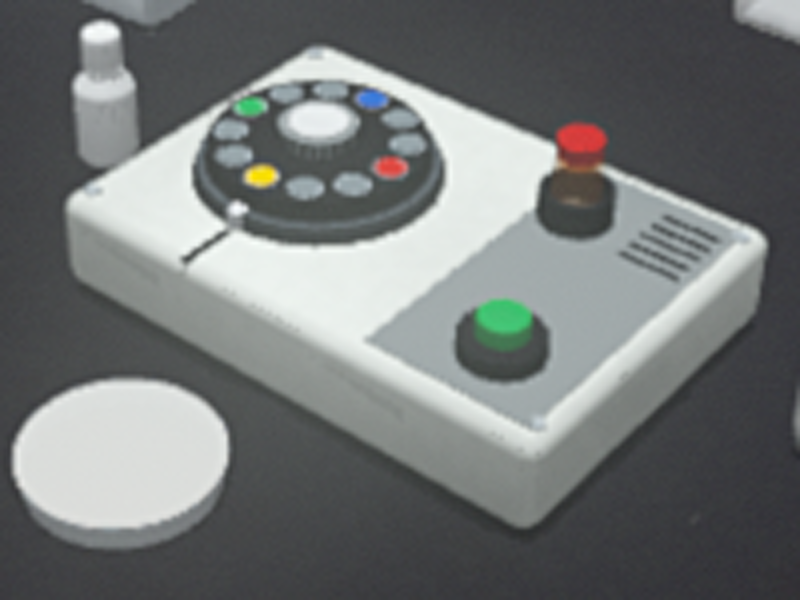

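Run:
```python
from h import *
from workcell import *
s=read_state();M=R.from_rotvec(s['tcp_rot']).as_matrix();print(M.round(3))
p,d,c=load("scene0");P=cloud(d,c)
C=R.from_rotvec(np.load("pics/wrist0c.npz")["orientation"]).as_matrix();print((M.T@(np.load("pics/wrist0c.npz")["eye"]-s['tool_pos'])).round(3));print((M.T@C).round(3))
# fit knob top, button, cap
hsv=cv2.cvtColor(p,cv2.COLOR_BGR2HSV)
def blob(lo,hi,box):
    m=cv2.inRange(hsv,lo,hi);k=np.zeros_like(m);x0,y0,x1,y1=box;k[y0:y1,x0:x1]=1;m=(m>0)&(k>0)
    v,u=np.nonzero(m);return u.mean(),v.mean(),P[m].mean(0),np.median(P[m],0),m.sum()
print("yellow",blob((20,150,100),(35,255,255),(290,190,370,240)))
print("green",blob((45,120,60),(80,255,255),(290,190,340,240)))
print("blue",blob((100,120,60),(125,255,255),(290,190,370,240)))
print("red",blob((0,120,60),(8,255,255),(335,205,365,240)))
print("button",blob((45,120,60),(80,255,255),(360,240,400,280)))
for z in (.058,.078,.085): print(onplane(330,210.5,z,c))
```

```text
[[-0.001  0.398  0.917]
 [-0.002  0.917 -0.398]
 [-1.    -0.002 -0.   ]]
[-0.142  0.    -0.084]
[[ 0.    -0.325  0.946]
 [ 1.     0.001  0.   ]
 [-0.001  0.946  0.325]]
yellow (np.float64(314.72727272727275), np.float64(223.5), array([0.54673472, 0.03831529, 0.07657845]), array([0.54661891, 0.03813927, 0.07651197]), np.int64(22))
green (np.float64(311.94117647058823), np.float64(206.23529411764707), array([0.5866272 , 0.08165552, 0.0767429 ]), array([0.58679191, 0.08137499, 0.07666363]), np.int64(17))
blue (np.float64(342.5), np.float64(204.5), array([0.62971381, 0.0408842 , 0.0767192 ]), array([0.62985329, 0.04054985, 0.07691467]), np.int64(20))
red (np.float64(347.11538461538464), np.float64(221.19230769230768), array([ 0.56928343, -0.01872999,  0.09534284]), array([ 0.59021736, -0.00264669,  0.07710922]), np.int64(26))
button (np.float64(375.59), np.float64(259.07), array([ 0.52824955, -0.11134871,  0.08338365]), array([ 0.53292619, -0.10831742,  0.07872048]), np.int64(100))
[0.61973984 0.0641886  0.058     ]
[0.59628272 0.04408393 0.078     ]
[0.58807272 0.0370473  0.085     ]
```

Disc top is at z≈0.077 and the axis at about (0.588, 0.0395). Yellow is at the pointer and red at −y, so red needs 3 clockwise clicks. Moving over the turret now.

```bash
python3 -m creep '[[0,[19,-34,0],0],[0,[20,-36,0],0],[0,[20,-36,0],0],[0,[20,-36,0],0],[0,[20,-36,0],0],[0,[20,-36,0],0],[0,[20,-36,0],0],[0,[20,-36,0],0]]' 20
```

```text
time: 0.82
tool_pos: [0.4282, 0.3311, 0.2311]
tcp_rot: [0.321, 1.547, -0.321]
wrist_force: [0.1, 0.3, -0.8]
width: 1.004
```

```bash
python3 -m creep '[[0,[20,-36,0],0],[0,[20,-36,0],0],[0,[20,-36,0],0],[0,[20,-36,0],0],[0,[20,-36,0],0],[0,[20,-36,0],0],[0,[20,-36,0],0],[0,[20,-36,0],0]]'; python3 -m creep '[[0,[0,-3,0],0],[0,[0,0,0],0],[0,[0,0,0],0],[0,[0,0,0],0],[0,[0,0,0],0],[0,[0,0,0],0],[0,[0,0,0],0],[0,[0,0,0],0]]'
cat > look.py <<'E'
import sys
from h import *
from workcell import *
n=sys.argv[1];tag=sys.argv[2]
s=read_state();c=get_calibration(n);p,d=read_camera(n)
cv2.imwrite(f"pics/{tag}.png",p);np.save(f"pics/{tag}d.npy",d);np.save(f"pics/{tag}p.npy",p);np.savez(f"pics/{tag}c.npz",**{k:np.array(v) for k,v in c.items()})
print(s['time'],s['tool_pos'].round(4),s['wrist_force'].round(2),s['q'].round(3))
E
python3 look.py wrist w1
```

```text
time: 1.48
tool_pos: [0.5883, 0.0431, 0.2311]
tcp_rot: [0.322, 1.547, -0.322]
wrist_force: [1.3, 0.4, 0.0]
width: 1.002
time: 2.15
tool_pos: [0.5877, 0.043, 0.2314]
tcp_rot: [0.32, 1.547, -0.32]
wrist_force: [-0.2, -0.9, 0.3]
width: 1.002
2.15 [0.5877 0.043  0.2314] [-0.21 -0.93  0.28] [ 0.031  0.103  1.793  0.     1.246 -1.132]
```

View pics/w1.png

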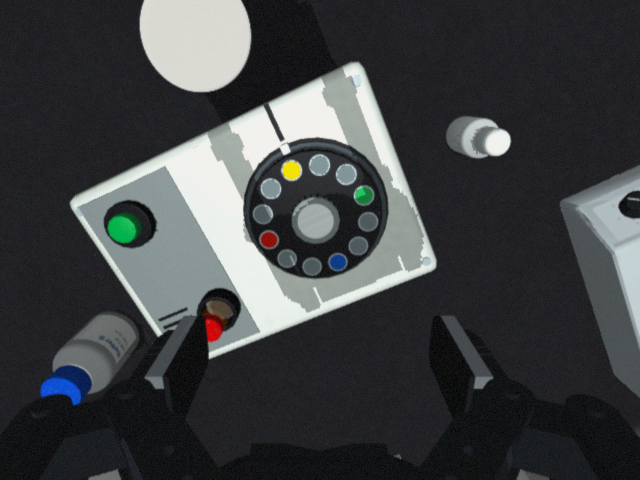

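```bash
cat > win.py <<'E'
import sys
from h import *
p,d,c=load(sys.argv[1]);P=cloud(d,c);z=float(sys.argv[2])
hsv=cv2.cvtColor(p,cv2.COLOR_BGR2HSV);A=np.array([.588,.0395])
X=np.stack([np.zeros((480,640)),np.zeros((480,640))],-1)
K=c["K"];v,u=np.mgrid[:480,:640];r=np.stack([(u-K[0,2])/K[0,0],(v-K[1,2])/K[1,1],np.ones(u.shape)],-1)@R.from_rotvec(c["orientation"]).as_matrix().T
W=c["eye"]+r*((z-c["eye"][2])/r[...,2])[...,None]
rr=np.hypot(*(np.moveaxis(W[...,:2],-1,0)-A[:,None,None]));ring=(rr<.056)&(rr>.022)
for nm,lo,hi in [("yellow",(22,150,100),(35,255,255)),("green",(45,80,60),(85,255,255)),("blue",(100,110,60),(125,255,255)),("red",(0,120,60),(8,255,255))]:
    m=(cv2.inRange(hsv,lo,hi)>0)&ring
    if m.sum()<5: print(nm,"none");continue
    w=W[m].mean(0);print(nm,m.sum(),u[m].mean().round(1),v[m].mean().round(1),"w",w.round(4),"depthz",np.median(P[m][:,2]).round(4),"ang",np.degrees(np.arctan2(*(w[:2]-A)[::-1])).round(1))
E
python3 win.py w1 0.077
python3 - <<'E'
from h import *
p,d,c=load("w1");P=cloud(d,c)
for u,v in [(315,218),(330,218),(305,222),(125,228),(300,245),(340,190),(284,149),(267,105),(282,143),(220,160)]: print(u,v,np.median(P[v-2:v+3,u-2:u+3].reshape(-1,3),0).round(4), onplane(u,v,.086,c).round(4), onplane(u,v,.055,c).round(4))
hsv=cv2.cvtColor(p,cv2.COLOR_BGR2HSV)
m=cv2.inRange(hsv,(45,120,60),(80,255,255))>0;m[:, :90]=0;m[:,170:]=0;print("btn",m.sum(),[P[m].mean(0).round(4)],np.median(P[m],0).round(4))
E
```

```text
yellow 234 291.1 170.0 w [0.5465 0.0384 0.077 ] depthz 0.0745 ang -178.5
green 241 363.6 195.2 w [0.5864 0.0818 0.077 ] depthz 0.0745 ang 92.2
blue 197 337.5 261.9 w [0.6299 0.042  0.077 ] depthz 0.0744 ang 3.4
red 192 268.5 239.6 w [ 0.59   -0.0015  0.077 ] depthz 0.0744 ang -87.1
315 218 [0.5868 0.0407 0.0831] [0.586  0.0411 0.086 ] [0.594  0.0373 0.055 ]
330 218 [0.5914 0.0513 0.0836] [0.5905 0.0516 0.086 ] [0.5991 0.0489 0.055 ]
305 222 [0.5865 0.0324 0.0831] [0.5858 0.0328 0.086 ] [0.5939 0.0281 0.055 ]
125 228 [ 0.536  -0.1023  0.0769] [ 0.5353 -0.0965  0.086 ] [ 0.5379 -0.1151  0.055 ]
300 245 [0.6054 0.019  0.0735] [0.6014 0.0215 0.086 ] [0.6112 0.0157 0.055 ]
340 190 [0.5759 0.0665 0.0737] [0.5735 0.0669 0.086 ] [0.5802 0.0658 0.055 ]
284 149 [0.5311 0.0386 0.0644] [0.5297 0.0412 0.086 ] [0.5317 0.0374 0.055 ]
267 105 [0.4964 0.0393 0.0559] [0.4978 0.043  0.086 ] [0.4964 0.0394 0.055 ]
282 143 [0.5269 0.0383 0.0554] [0.5253 0.0417 0.086 ] [0.5268 0.0379 0.055 ]
220 160 [ 0.5192 -0.0138  0.0546] [ 0.5184 -0.0049  0.086 ] [ 0.5192 -0.0136  0.055 ]
btn 803 [array([ 0.5354, -0.1028,  0.077 ])] [ 0.5354 -0.1032  0.0763]
```

```bash
python3 -m creep '[[95,[0,-3,-20],0],[95,[0,0,-20],0],[95,[0,0,-25],0],[95,[0,0,-25],0],[95,[0,0,-20],0],[95,[0,0,-11],0],[95,[0,0,0],0],[95,[0,0,0],0]]'; python3 look.py wrist w2; python3 win.py w2 0.075;python3 - <<'E'
from h import *
p,d,c=load("w2");P=cloud(d,c)
for u,v in [(315,290)]: print(P[v,u])
print(R.from_rotvec(c["orientation"]).as_matrix().round(2),c["eye"])
print(proj([.588,.040,.084],c))
E
```

```text
time: 2.87
tool_pos: [0.5878, 0.0392, 0.1101]
tcp_rot: [0.321, 1.548, -0.322]
wrist_force: [0.8, -0.1, 0.2]
width: 0.623
2.8667 [0.5878 0.0392 0.1101] [ 0.83 -0.05  0.18] [ 0.024  0.208  1.909 -0.     1.026 -1.137]
yellow 614 281.4 208.4 w [0.5468 0.0382 0.075 ] depthz 0.0746 ang -178.2
green 588 398.3 247.5 w [0.5869 0.0818 0.075 ] depthz 0.0745 ang 91.5
blue 447 354.6 346.4 w [0.6304 0.0418 0.075 ] depthz 0.0745 ang 3.1
red 122 255.0 314.0 w [0.592 0.002 0.075] depthz 0.0745 ang -83.9
[0.58803922 0.03745796 0.08317504]
[[ 0.4   0.87  0.3 ]
 [ 0.92 -0.38 -0.13]
 [-0.    0.32 -0.95]] [0.5113041  0.07256672 0.2525981 ]
[319.84230865 288.79565094]
```

View pics/w2.png

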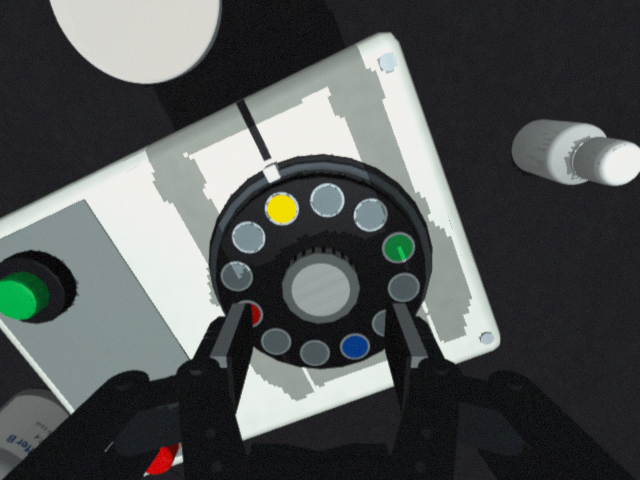

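```bash
python3 -m creep '[[95,[0.5,1,-10],0],[95,[0,0,-10],0],[95,[0,0,-8],0],[95,[0,0,-3],0],[95,[0,0,-2],0],[95,[0,0,-2],0],[95,[0,0,0],0],[95,[0,0,0],0]]'; python3 -m creep '[[110,[0,0,0],0],[120,[0,0,0],0],[130,[0,0,0],0],[140,[0,0,0],0],[150,[0,0,0],0],[160,[0,0,0],0],[160,[0,0,0],0],[160,[0,0,0],0]]' 25; python3 look.py wrist w3
```

```text
time: 3.58
tool_pos: [0.5886, 0.0401, 0.0754]
tcp_rot: [0.321, 1.547, -0.321]
wrist_force: [-0.3, 0.3, -0.1]
width: 0.627
time: 4.25
tool_pos: [0.5886, 0.0399, 0.0757]
tcp_rot: [0.321, 1.546, -0.322]
wrist_force: [-2.5, -2.1, 3.2]
width: 0.425
4.25 [0.5886 0.0399 0.0757] [-2.47 -2.06  3.2 ] [ 0.026  0.248  1.932 -0.     0.962 -1.135]
```

View pics/w3.png

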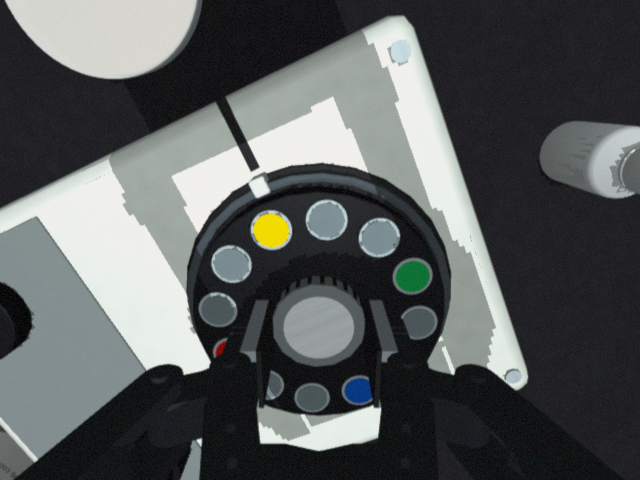

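Gripped: the knob at (320,325) lies between the pads, width 0.425, load 3 N. Pushing down in stages.

```bash
python3 -m creep '[[190,[0,0,-1],0],[190,[0,0,-1],0],[190,[0,0,-1],0],[190,[0,0,-1],0],[190,[0,0,-1],0],[190,[0,0,0],0],[190,[0,0,0],0],[190,[0,0,0],0]]'
```

```text
time: 4.97
tool_pos: [0.5886, 0.0399, 0.0709]
tcp_rot: [0.321, 1.547, -0.322]
wrist_force: [-3.2, -1.7, 7.2]
width: 0.422
```

```bash
python3 -m creep '[[190,[0,0,-1],0],[190,[0,0,-1],0],[190,[0,0,-1],0],[190,[0,0,-0.5],0],[190,[0,0,0],0],[190,[0,0,0],0],[190,[0,0,0],0],[190,[0,0,0],0]]'; python3 look.py wrist w4; python3 win.py w4 0.067
```

```text
time: 5.63
tool_pos: [0.5886, 0.0399, 0.0679]
tcp_rot: [0.321, 1.546, -0.322]
wrist_force: [-4.2, -2.0, 10.0]
width: 0.431
5.6333 [0.5886 0.0399 0.0679] [-4.17 -2.02 10.02] [ 0.026  0.257  1.936 -0.     0.948 -1.135]
yellow 910 270.7 229.9 w [0.5469 0.0382 0.067 ] depthz 0.0667 ang -178.2
green 839 412.4 276.1 w [0.5869 0.0818 0.067 ] depthz 0.0666 ang 91.4
blue 558 358.1 390.7 w [0.6304 0.0413 0.067 ] depthz 0.0667 ang 2.4
red 79 219.9 348.8 w [ 0.5864 -0.005   0.067 ] depthz 0.0667 ang -92.0
```

Depth shows the disc 7.8 mm down at 10.0 N. Turning the first click.

```bash
python3 -m creep '[[190,[0,0,-0.3],0],[190,[0,0,0],-0.06],[190,[0,0,0],-0.1],[190,[0,0,0],-0.1],[190,[0,0,0],-0.1],[190,[0,0,0],-0.1],[190,[0,0,0],-0.06],[190,[0,0,0],0]]'; python3 look.py wrist w5; python3 win.py w5 0.067
```

```text
time: 6.35
tool_pos: [0.5886, 0.04, 0.0676]
tcp_rot: [0.727, 1.445, -0.727]
wrist_force: [-3.8, -1.6, 9.6]
width: 0.429
6.35 [0.5886 0.04   0.0676] [-3.77 -1.6   9.63] [ 0.026  0.258  1.936 -0.     0.947 -0.613]
yellow 915 270.6 230.1 w [0.5517 0.0595 0.067 ] depthz 0.0664 ang 151.2
green 839 412.3 276.4 w [0.6081 0.0772 0.067 ] depthz 0.0664 ang 61.9
blue 554 358.0 390.8 w [0.6255 0.0206 0.067 ] depthz 0.0664 ang -26.8
red 79 219.8 348.7 w [0.5643 0.0025 0.067 ] depthz 0.0665 ang -122.6
```

View pics/w5.png

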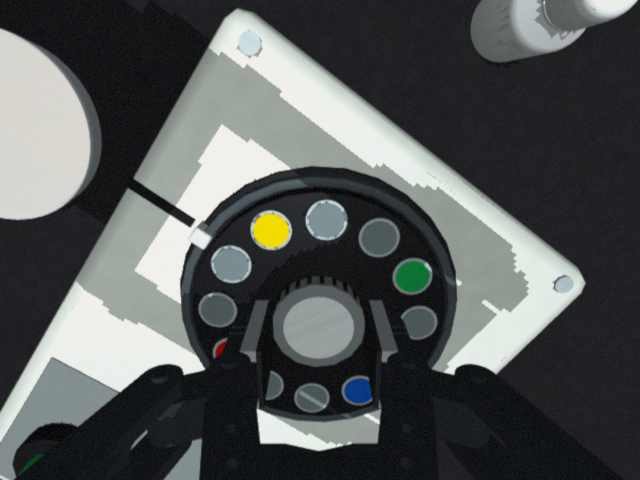

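First click done with no slip; the windows moved exactly with the gripper. Second click.

```bash
python3 -m creep '[[190,[0,0,0],-0.06],[190,[0,0,0],-0.1],[190,[0,0,0],-0.1],[190,[0,0,0],-0.1],[190,[0,0,0],-0.1],[190,[0,0,0],-0.06],[190,[0,0,0],0],[190,[0,0,0],0]]'; python3 look.py wrist w6; python3 win.py w6 0.067
```

```text
time: 7.07
tool_pos: [0.5887, 0.04, 0.0677]
tcp_rot: [1.12, 1.263, -1.12]
wrist_force: [-3.5, -2.4, 10.6]
width: 0.426
7.0667 [0.5887 0.04   0.0677] [-3.48 -2.4  10.57] [ 0.026  0.258  1.936 -0.     0.947 -0.095]
yellow 911 270.6 230.5 w [0.5664 0.0753 0.067 ] depthz 0.0666 ang 121.1
green 841 412.2 276.5 w [0.6241 0.0629 0.067 ] depthz 0.0665 ang 32.9
blue 559 358.1 390.9 w [0.6113 0.005  0.067 ] depthz 0.0665 ang -56.0
red 90 220.0 348.7 w [0.5492 0.0197 0.067 ] depthz 0.0665 ang -152.9
```

```bash
python3 -m creep '[[190,[0,0,0],-0.06],[190,[0,0,0],-0.1],[190,[0,0,0],-0.1],[190,[0,0,0],-0.1],[190,[0,0,0],-0.1],[190,[0,0,0],-0.06],[190,[0,0,0],0],[190,[0,0,0],0]]'; python3 look.py wrist w7; python3 win.py w7 0.067
```

```text
time: 7.78
tool_pos: [0.5888, 0.04, 0.0677]
tcp_rot: [1.497, 0.993, -1.496]
wrist_force: [-4.3, -2.0, 9.9]
width: 0.426
7.7833 [0.5888 0.04   0.0677] [-4.26 -1.98  9.9 ] [ 0.026  0.258  1.936 -0.     0.947  0.425]
yellow 904 270.8 230.6 w [0.587  0.0819 0.067 ] depthz 0.0666 ang 91.3
green 838 412.3 276.8 w [0.631  0.0423 0.067 ] depthz 0.0665 ang 3.7
blue 560 358.1 391.1 w [ 0.591  -0.0015  0.067 ] depthz 0.0665 ang -85.8
red 81 220.0 348.8 w [0.5444 0.0421 0.067 ] depthz 0.0666 ang 176.6
```

View pics/w7.png

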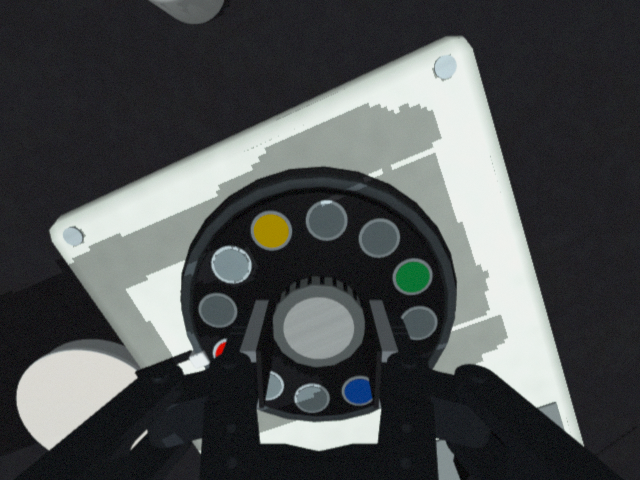

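Red is at the pointer, which shows beside it at (205,358). Letting the knob rise, then opening.

```bash
python3 -m creep '[[190,[0,0,1],0],[190,[0,0,1.5],0],[190,[0,0,1.5],0],[190,[0,0,1.5],0],[190,[0,0,1.5],0],[190,[0,0,1],0],[190,[0,0,0.5],0],[190,[0,0,0],0]]';python3 look.py wrist w8; python3 win.py w8 0.075
```

```text
time: 8.5
tool_pos: [0.5887, 0.04, 0.0751]
tcp_rot: [1.497, 0.993, -1.496]
wrist_force: [-0.7, -2.3, 4.9]
width: 0.426
8.5 [0.5887 0.04   0.0751] [-0.69 -2.3   4.9 ] [ 0.026  0.248  1.932 -0.     0.961  0.425]
yellow 908 271.2 230.2 w [0.5873 0.0821 0.075 ] depthz 0.0739 ang 90.9
green 839 412.5 276.8 w [0.6309 0.0425 0.075 ] depthz 0.0738 ang 4.0
blue 558 358.1 391.0 w [ 0.5911 -0.001   0.075 ] depthz 0.0738 ang -85.7
red 81 220.1 348.5 w [0.5448 0.0425 0.075 ] depthz 0.074 ang 176.0
```

```bash
python3 -m creep '[[190,[0,0,0.6],0],[190,[0,0,0.5],0],[160,[0,0,0],0],[140,[0,0,0],0],[120,[0,0,0],0],[95,[0,0,0],0],[95,[0,0,0],0],[95,[0,0,0],0]]'; python3 -m creep '[[95,[0,0,5],0],[95,[0,0,15],0],[95,[0,0,20],0],[95,[0,0,20],0],[95,[0,0,15],0],[95,[0,0,10],0],[95,[0,0,0],0],[95,[0,0,0],0]]';python3 look.py wrist w9; python3 win.py w9 0.075; python3 look.py scene s9;python3 win.py s9 0.0765
```

```text
time: 9.22
tool_pos: [0.5881, 0.0404, 0.0757]
tcp_rot: [1.496, 0.994, -1.497]
wrist_force: [-0.1, 0.2, 0.1]
width: 0.624
time: 9.88
tool_pos: [0.5887, 0.0401, 0.1616]
tcp_rot: [1.498, 0.993, -1.496]
wrist_force: [-0.5, -0.4, 0.0]
width: 0.624
9.8833 [0.5887 0.0401 0.1616] [-0.51 -0.45  0.02] [0.026 0.157 1.865 0.    1.118 0.425]
yellow 385 288.2 185.9 w [0.5874 0.0819 0.075 ] depthz 0.0746 ang 90.8
green 385 380.6 218.6 w [0.631  0.0417 0.075 ] depthz 0.0745 ang 3.0
blue 298 345.6 300.4 w [ 0.5909 -0.0018  0.075 ] depthz 0.0746 ang -86.0
red 315 258.9 272.3 w [0.5473 0.0383 0.075 ] depthz 0.0746 ang -178.3
9.9333 [0.588  0.0401 0.1605] [-0.11  0.03 -1.01] [0.026 0.158 1.866 0.    1.118 0.425]
yellow 14 311.9 206.1 w [0.5872 0.0824 0.0765] depthz 0.0771 ang 91.0
green 22 342.5 204.4 w [0.6303 0.0412 0.0765] depthz 0.0769 ang 2.4
blue 20 347.3 221.4 w [ 0.5909 -0.0023  0.0765] depthz 0.0769 ang -86.1
red 24 314.8 223.3 w [0.5474 0.0388 0.0765] depthz 0.0769 ang -179.0
```

View pics/w9.png

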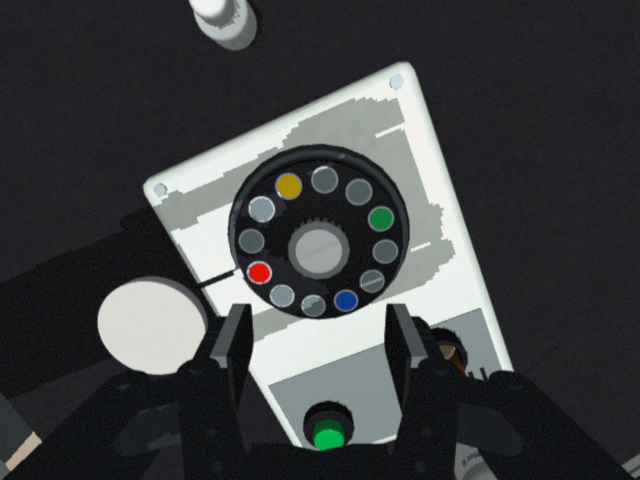

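Turret up and locked with red at the pointer (259,272). Moving over the button with the fingers shut.

```bash
python3 -m creep '[[255,[-13,-36,0],0],[255,[-13,-36,0],0],[255,[-14,-36,0],0],[255,[-13,-36,0],0],[255,[0,0,0],0],[255,[0,0,0],0],[255,[0,0,0],0],[255,[0,0,0],0]]';python3 look.py wrist w10;  python3 - <<'E'
from h import *
for n in ("w1","w10","s9"):
    p,d,c=load(n);P=cloud(d,c)
    hsv=cv2.cvtColor(p,cv2.COLOR_BGR2HSV)
    m=(cv2.inRange(hsv,(45,120,40),(80,255,255))>0)&(np.abs(P[...,0]-.535)<.03)&(np.abs(P[...,1]+.105)<.03)
    top=m&(P[...,2]>np.percentile(P[m][:,2],50)-.0015)
    v,u=np.nonzero(top);print(n,m.sum(),top.sum(),u.mean(),v.mean(),P[top].mean(0).round(4),P[top].min(0).round(4),P[top].max(0).round(4))
    a=(np.hypot(P[...,0]-.535,P[...,1]+.104)<.022)&~m; print("ring z",np.percentile(P[a][:,2],[10,50,75,90]).round(4))
E
```

```text
time: 10.65
tool_pos: [0.5354, -0.1029, 0.1603]
tcp_rot: [1.496, 0.995, -1.497]
wrist_force: [0.1, -0.0, -0.7]
width: -0.002
10.65 [ 0.5354 -0.1029  0.1603] [ 0.14 -0.02 -0.71] [-2.360e-01  7.600e-02  1.958e+00  1.000e-03  1.109e+00  1.620e-01]
w1 842 612 121.99673202614379 229.06372549019608 [ 0.5359 -0.1049  0.0765] [ 0.5248 -0.1169  0.0747] [ 0.5477 -0.0935  0.0788]
ring z [0.0555 0.0658 0.0668 0.0674]
w10 1206 968 320.7809917355372 250.8099173553719 [ 0.5362 -0.1055  0.0767] [ 0.5246 -0.1173  0.075 ] [ 0.5476 -0.0945  0.0786]
ring z [0.0675 0.2137 0.2355 0.2421]
s9 100 92 375.92391304347825 258.9891304347826 [ 0.5336 -0.1084  0.0788] [ 0.5229 -0.1188  0.0772] [ 0.5447 -0.0975  0.081 ]
ring z [0.0586 0.0685 0.0699 0.073 ]
```

View pics/w10.png

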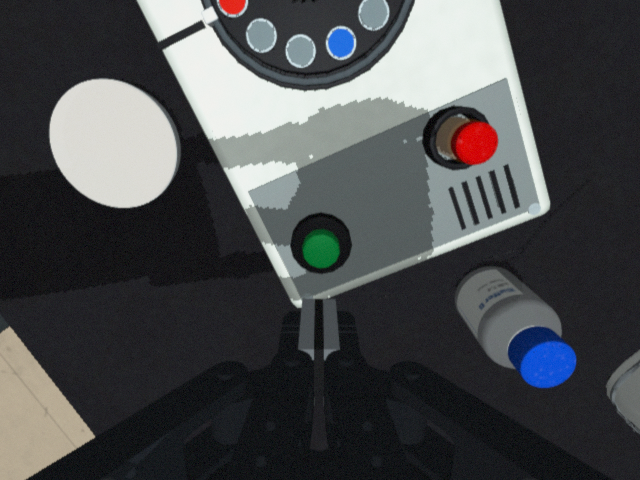

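```bash
python3 -m creep '[[255,[0.5,-2,-20],0],[255,[0,0,-25],0],[255,[0,0,-20],0],[255,[0,0,-10],0],[255,[0,0,-5],0],[255,[0,0,-1],0],[255,[0,0,0],0],[255,[0,0,0],0]]';python3 -m creep '[[255,[0,0,-1],0],[255,[0,0,-1],0],[255,[0,0,-1],0],[255,[0,0,-1],0],[255,[0,0,-1],0],[255,[0,0,-1],0],[255,[0,0,0],0],[255,[0,0,0],0]]'
```

```text
time: 11.37
tool_pos: [0.5371, -0.1059, 0.0814]
tcp_rot: [1.497, 0.992, -1.495]
wrist_force: [0.6, 1.1, -0.0]
width: -0.002
time: 12.03
tool_pos: [0.5363, -0.1061, 0.0744]
tcp_rot: [1.497, 0.993, -1.496]
wrist_force: [0.9, 0.2, 3.1]
width: -0.0
```

```bash
python3 -m creep '[[255,[0,0,-1],0],[255,[0,0,-1],0],[255,[0,0,-1],0],[255,[0,0,-1],0],[255,[0,0,0],0],[255,[0,0,0],0],[255,[0,0,0],0],[255,[0,0,0],0]]'; python3 look.py scene s11
```

```text
time: 12.7
tool_pos: [0.5364, -0.1061, 0.071]
tcp_rot: [1.497, 0.993, -1.496]
wrist_force: [-2.2, -0.2, 8.0]
width: 0.004
12.7 [ 0.5364 -0.1061  0.071 ] [-2.16 -0.16  8.  ] [-0.241  0.178  2.027 -0.     0.935  0.158]
```

```bash
python3 -m creep '[[255,[0,0,-0.7],0],[255,[0,0,-0.5],0],[255,[0,0,0],0],[255,[0,0,0],0],[255,[0,0,0],0],[255,[0,0,0],0],[255,[0,0,0],0],[255,[0,0,0],0]]'; python3 look.py scene s11;python3 - <<'E'
from h import *
p,d,c=load("s11");cv2.imwrite("pics/s11z.png",cv2.resize(p[180:330,250:450],None,fx=4,fy=4,interpolation=cv2.INTER_CUBIC))
E
```

```text
time: 13.42
tool_pos: [0.5364, -0.1061, 0.0709]
tcp_rot: [1.497, 0.993, -1.496]
wrist_force: [-3.5, 0.8, 16.0]
width: -0.002
13.4167 [ 0.5364 -0.1061  0.0709] [-3.47  0.84 16.04] [-0.241  0.179  2.027 -0.     0.935  0.158]
```

View pics/s11z.png

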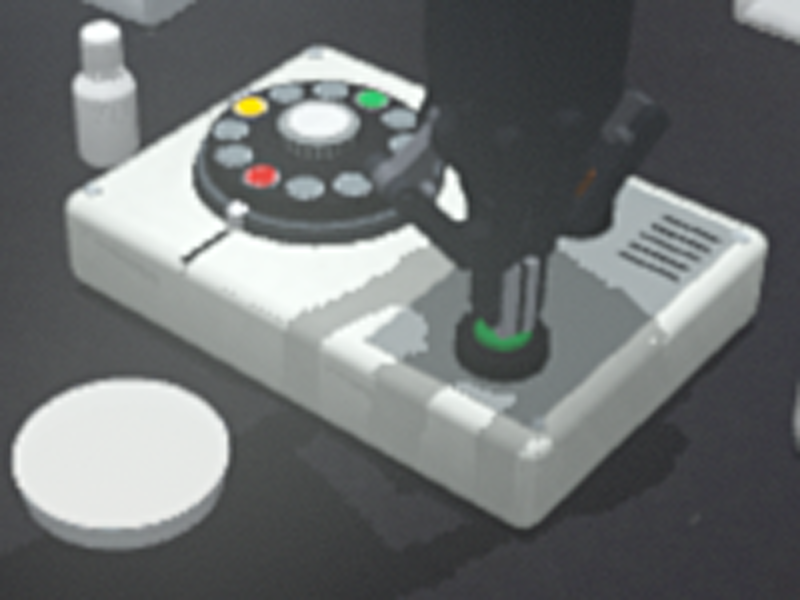

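Hard stop reached: 16 N with no further travel, and the button sits just above its ring at about (500,335) in the zoom. Releasing and retreating.

```bash
python3 -m creep '[[255,[0,0,3],0],[255,[0,0,5],0],[255,[0,0,10],0],[255,[0,0,20],0],[255,[0,0,25],0],[255,[0,0,20],0],[255,[0,0,0],0],[255,[0,0,0],0]]';python3 -m creep '[[255,[-10,0,15],0],[255,[-10,0,15],0],[255,[-10,0,10],0],[255,[0,0,0],0],[255,[0,0,0],0],[255,[0,0,0],0],[255,[0,0,0],0],[255,[0,0,0],0]]';python3 look.py wrist w12; python3 look.py scene s12;python3 win.py s12 0.0765;python3 - <<'E'
from h import *
p,d,c=load("s12");P=cloud(d,c)
for n in ("s9","s12","w12"):
    p,d,c=load(n);P=cloud(d,c)
    hsv=cv2.cvtColor(p,cv2.COLOR_BGR2HSV)
    m=(cv2.inRange(hsv,(45,120,40),(80,255,255))>0)&(np.abs(P[...,0]-.535)<.03)&(np.abs(P[...,1]+.105)<.03)
    if m.any(): print(n,m.sum(),np.percentile(P[m][:,2],[50,80]).round(4))
a=load("scene0")[0];b=load("s12")[0]
cv2.imwrite("pics/s12z.png",np.vstack([cv2.resize(x[170:320,240:500],None,fx=2,fy=2) for x in (a,b)]))
E
```

```text
time: 14.13
tool_pos: [0.5366, -0.106, 0.1531]
tcp_rot: [1.498, 0.992, -1.495]
wrist_force: [-0.1, 0.9, 0.1]
width: 0.0
time: 14.8
tool_pos: [0.5056, -0.1057, 0.1905]
tcp_rot: [1.496, 0.995, -1.498]
wrist_force: [-1.5, 0.6, -0.3]
width: -0.002
14.8 [ 0.5056 -0.1057  0.1905] [-1.48  0.62 -0.32] [-0.254 -0.005  1.983  0.     1.166  0.145]
14.85 [ 0.5057 -0.1057  0.1908] [ 0.2   0.09 -0.45] [-0.254 -0.005  1.983  0.     1.166  0.145]
yellow 18 311.9 206.1 w [0.5872 0.0822 0.0765] depthz 0.0773 ang 91.0
green 26 342.7 204.2 w [0.6311 0.0415 0.0765] depthz 0.0768 ang 2.7
blue 29 347.1 221.1 w [ 0.5912 -0.0016  0.0765] depthz 0.077 ang -85.6
red 23 314.8 223.4 w [0.5471 0.0386 0.0765] depthz 0.0769 ang -178.7
s9 100 [0.0787 0.0795]
s12 89 [0.0788 0.0794]
w12 1009 [0.0765 0.0772]
```

View pics/s12z.png

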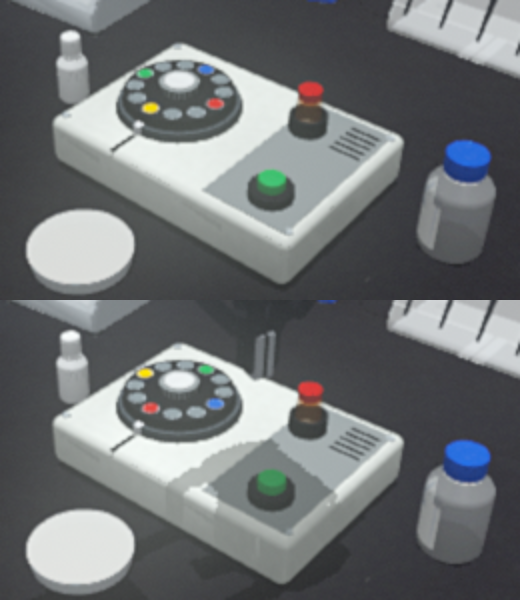

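The before/after views show red at the pointer, the button back up, and the vial, bottles and dish unmoved. Handing in.

```bash
python3 -c "
from workcell import *
print(finish_job())"
```

```text
the job is handed in; nothing more can be done
None
```

The red filter is at the pointer with the turret up, and the green button has been pressed and released. The job is handed in; no verdict was reported.

- **Turret:** I gripped the knob and pushed it about 8 mm down; the highest force read was 10.6 N. I turned it three clicks clockwise, checking the windows after each click, then let it up and released it. After release the red filter stood at −178.3°, where the yellow one had been (−178.5°) at the start. The disc was back at its starting height (0.0746 m).
- **Button:** I pressed it to its hard stop, about 5.6 mm down, where the force rose to 16 N with no further travel. It sprang back to its original height (0.0765 m).
- **Last checks:** the vial, both bottles and the dish look unmoved in the before/after pictures. I did not measure their positions after the job. The arm is clear of everything, at about 15 s of the 64 s allowed.
- **Disagreement:** the scene and wrist cameras differ by about 2 mm in height, which is within the stated calibration.

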